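# Return a key-blank case to its packed row

## Task

Put the stray key-blank case back where it is missing from the row on the rack: work it in between its two neighbours, label outwards, easing them apart, and push it fully home so that it stands upright and flush with the others. Go gently: the gap is too narrow and one side may not give, so never squeeze or ram it hard; topple none of the row and leave the things lying around alone.

Things in the scene. Friction and masses are not known exactly. Their poses are not given: they have to be found in the camera images.
- rack: fixed grey sheet-steel rack, open in front and on top. Origin at counter level; x points into the rack, y to its left, z up. Floor 4 mm thick (standing cases have their underside at z = 4 mm), x = -75 to +53 mm, y = -140 to +140 mm. Back plate 45 mm high, inner face at x = +50 mm: a case is fully home when its centre is at x = 0
- back: the rack's upright back plate; origin at counter level in the middle of its inner face (rack x = +50 mm). The row stands between two fixed end plates, 66 mm high, reaching 98 mm forward from the back; their places along y differ by 30 mm from time to time and are not reported. Between them is room for the six cases and 5 to 6 mm more
- case_mid (a point): the stray case, standing upright on the counter outside the rack, at its centre, 42.5 mm above its underside. Grey plastic, 100 mm deep (x; its front, with a paper label, faces -x, its rear +x) x 30 mm thick (y) x 85 mm tall (z); all four upright edges rounded with radius 8 mm, so its rear end is flat for 14 mm only. 0.2 to 0.45 kg, weight in the middle
- case_front (a point): middle of the stray case's front (label) face, 50 mm from its centre towards its -x. The cases are thin plastic: keep what presses on the case from a neighbour or the rack below about 10 N. They slide easily on one another and on the rack (friction about 0.2)
- row1: first case of the row, at the left (+y) end; same kind of case, 100 deep (x) x 30 thick (y) x 85 mm tall, rounded like the stray one. Origin: centre of its underside. Stands loose and upright on the rack floor, its rear within 1 mm of the back at the start
- row2: second case of the row; same kind of case, 100 deep (x) x 30 thick (y) x 85 mm tall, rounded like the stray one. Origin: centre of its underside. Stands loose and upright on the rack floor, its rear within 1 mm of the back at the start
- row3: left (+y) neighbour of the gap; same kind of case, 100 deep (x) x 30 thick (y) x 85 mm tall, rounded like the stray one. Origin: centre of its underside. Stands loose and upright on the rack floor, its rear within 1 mm of the back at the start
- row4: right (-y) neighbour of the gap, which is 16 to 18 mm wide, so 12 to 14 mm too narrow; the room for easing the row apart lies mostly at one end of the row, left or right: there 11 to 18 mm, at the other 0.5 to 6 mm, so that side hardly gives. Same kind of case, 100 deep (x) x 30 thick (y) x 85 mm tall. Origin: centre of its underside. Stands loose, its rear within 1 mm of the back at the start
- row5: last case of the row, at the right (-y) end; same kind of case, 100 deep (x) x 30 thick (y) x 85 mm tall, rounded like the stray one. Origin: centre of its underside. Stands loose and upright on the rack floor, its rear within 1 mm of the back at the start
- screwdriver: bystander: screwdriver lying on the counter
- brush: bystander: brush lying on the counter
- tray: bystander: black tray, 140 x 100 x 28 mm, with key blanks

How it is judged:
At the end, for the whole second after the job is handed in: The case stands between row3 and row4, label outwards, on the rack floor, home against the back within 3 mm, upright and square within 0.06 rad, at rest; the five others stand on the floor, home within 4 mm, upright within 0.06 rad (x of case_mid in the frame of rack between -0.003 and 0.003 m and z of case_mid in the frame of rack between 0.043 and 0.05 m and angle between each of case_mid, row1, row2, row3, row4, row5's own z axis and vertical below 0.06 rad and angle between the x axis of case_mid and the x axis of rack, either way round below 0.06 rad and x of case_front in the frame of rack below -0.045 m and y of case_mid in the frame of row3 below -0.025 m and y of case_mid in the frame of row4 above 0.025 m and linear speed of case below 0.02 m/s and x of row1 in the frame of rack between -0.004 and 0.004 m and z of row1 in the frame of rack between 0.001 and 0.007 m and x of row2 in the frame of rack between -0.004 and 0.004 m and z of row2 in the frame of rack between 0.001 and 0.007 m and x of row3 in the frame of rack between -0.004 and 0.004 m and z of row3 in the frame of rack between 0.001 and 0.007 m and x of row4 in the frame of rack between -0.004 and 0.004 m and z of row4 in the frame of rack between 0.001 and 0.007 m and x of row5 in the frame of rack between -0.004 and 0.004 m and z of row5 in the frame of rack between 0.001 and 0.007 m); the robot touches nothing.
It fails at once if the case is squeezed against a neighbour with more than 14 N (contact force between case and row3 above 14 N or contact force between case and row4 above 14 N).
It fails at once if the case is rammed against the rack's back with more than 20 N, or dropped or pressed on the rack with more than 40 N (contact force between case and back above 20 N or contact force between case and rack above 40 N).
It fails at once if a case of the row is toppled (leans more than 0.2 rad) or lifted out (angle between any of row1, row2, row3, row4, row5's own z axis and vertical above 0.2 rad or height (world z) of any of row1, row2, row3, row4, row5 above 0.025 m).
It fails at once if a bystander is disturbed (moved more than 15 mm) (distance of any of screwdriver, brush, tray from where it was at the start of the episode above 0.015 m).
It also fails if it takes over 72 s, if anything falls off the work surface, if the arm or the gripper's body presses on something with over 40 N, if the wrist force passes 120 N, or if a joint passes its speed limit or range.

## Robot

A 7-joint arm with a two-finger parallel gripper is mounted at the origin on the work surface. World frame = base frame: x ahead of the robot, y to its left, z up, the work surface at z = 0. Lengths are in m, angles in rad, forces in N, time in s.
With the tool pointing down it reaches from about 0.35 to 0.9 m from the base axis. Payload 19.9 kg.
Tool frame: the origin (TCP) lies on the centre line of the jaws, within the pads' length; the fingertips stand 19 mm ahead of it and the grasp point (between the pads) is the TCP (bot.tcp_to_tips is the distance from the TCP to the fingertips, in m); z points along the fingers, y is the line along which they close (so a half turn about z gives the same grasp; the last joint's range is limited). The gripper opens to 85 mm and grips with 20 to 120 N. Pads are 22 mm wide; open, the fingers measure 114 mm over their backs; the gripper's body (76 mm by 85 mm) begins 54 mm behind the grasp point. The pads swing forward as they close: fully open they stand 13 mm farther back than shut.
Start: joints at [-1.246, 0.417, -0.01, 1.614, 0.005, 1.111, -0.053], TCP at [0.224, 0.584, 0.25] pointing down, gripper open.
Joint ranges: [-2.81, 2.81], [-0.39, 2.02], [-1.27, 1.25], [0.06, 2.57], [-1.19, 4.33], [0.19, 2], [-2.82, 2.82]. Speed limits (rad/s): [1.89, 1.89, 2.39, 2.39, 3.01, 3.01, 3.01].

## Interface

Orientations are given as a 3x3 rotation matrix whose columns are the frame's x, y, z axes.
In Python, from bench import status, capture, order, bot gives the robot as it stands.
- The arm moves only by the tool send_rows, never from a script. Its argument "plan" is a list of rows, each a list of 7 numbers: the closure, from 0 (fully open) to 1 (shut), then the shift along the world's x, y, z scaled (see below), then the turn, a rotation vector about the world's x, y, z scaled (see below). A call has 1 to 10 rows; each row is the pose to reach, as a shift and turn from the pose commanded when the call began; what a row does not reach only later rows make up. The controller multiplies each number of a shift by 0.1 m and each number of a turn by pi/2 rad. A row lasts 1/8 s, in which the tool goes at most 62.5 mm and 10.7 degrees, less where a joint would pass 70% of its speed; a pose out of reach is approached as far as the arm can. A call with a number of a shift or a turn outside -1 to 1 is refused whole. A call with a gripper value outside its range is refused whole. The fingers move at their own pace and stop on an object; "grip_force" is the grip in N (left out, the last holds). Time passes only in rows, so rows that repeat a pose let the fingers close. It gives the time, the measured TCP pose, the force, the opening and the grip force at its end, in the units of the state.
- status.state(): the state, without advancing time (a new reading comes with each control period).
- capture(name): name is "scene" or "side" or "wrist"; returns a dict with "image" (480x640x3 uint8, red, green, blue), "z_map" (480x640 float32, m along the optical axis (not along the pixel's ray), 0 where there is no reading), "fx", "fy", "cx", "cy" (pixels), "camera_from_world" (4x4, takes a point from world to camera coordinates); the wrist camera has in their place "tool_from_camera" (4x4, takes a point from camera to tool coordinates, whose origin is the TCP and whose axes are the flange's). Camera axes: x right, y up, looking along -z (the intrinsics and any distortion apply to the point x, -y, -z); pixel columns grow to the right and rows downward; lengths in m; the calibration is good to about 2 mm. A picture is of the moment at which its call begins: read the wrist's pose just before it.
- order.hand_in(): hands the job in; it is judged then, once.
The state is a dict: "t": time; "q": joint angles; "qd": joint speeds; "joint_efforts": joint torques, N m; "eef_pos": TCP position; "ee_rot": TCP orientation; "ft_force": force on the tool from outside, world axes, zero at the start; "moment": the same for the moment, N m; "finger_gap": finger opening in m; "gripper_force": force on a finger pad.
Only numpy, scipy, OpenCV 4.12 (cv2) and the standard library are available. Lean on these libraries where they do the work, as an engineer would, in place of code of your own. Each camera call takes 0.05 s, during which the arm holds its last target. There are 200 camera calls.

## Working session

There is one attempt and no reset: what is moved stays moved. The work goes in short steps, Python scripts to look and compute and a tool call to move; the robot and the scene stay as the last step left them, time stands still between calls to the robot, and variables do not carry over. Pictures are saved under pics/ and viewed, at most 12 in all, crops included, and the job is handed in when it is done.

Besides the shell and the picture viewer there is one more tool, called after "Call:" by a JSON object that holds its "fn" and its "kwargs". send_rows: Moves the arm, as the interface text tells. Shifts and turns lie within -1 to 1; 1 stands for 0.1 m of shift or pi/2 rad of turn. Its arguments: {"type":"object","properties":{"plan":{"type":"array"},"grip_force":{"type":"number"}},"required":["plan"]}

```bash
mkdir -p pics; ls; cat > h.py <<'E'
import numpy as np, cv2
from bench import status, capture, order, bot
def pts(c):
    z=c["z_map"];v,u=np.mgrid[0:480,0:640]
    P=np.stack([(u-c["cx"])/c["fx"]*z,-(v-c["cy"])/c["fy"]*z,-z,np.ones_like(z)],-1)
    if "camera_from_world" in c: M=np.linalg.inv(c["camera_from_world"])
    else:
        s=status.state();T=np.eye(4);T[:3,:3]=s["ee_rot"];T[:3,3]=s["eef_pos"];M=T@c["tool_from_camera"]
    W=(P@M.T)[...,:3];W[z==0]=np.nan
    return W
def save(n,im): cv2.imwrite("pics/"+n,im[:,:,::-1])
E
python3 - <<'E'
from h import *
s=status.state();print({k:np.round(v,3).tolist() for k,v in s.items()})
for n in("scene","side"):
    c=capture(n);np.save(n+".npy",c,allow_pickle=True);save(n+".png",c["image"]);print(n,c["fx"],c["cx"],c["cy"],[k for k in c],np.round(np.linalg.inv(c["camera_from_world"]),3).tolist())
E
```

```text
pics
{'t': 0.0, 'q': [-1.246, 0.418, -0.01, 1.614, 0.005, 1.111, -0.053], 'qd': [-0.002, 0.001, 0.0, -0.002, -0.001, 0.001, -0.001], 'joint_efforts': [-0.0, -86.44, 0.678, -43.493, 0.019, 0.007, -0.0], 'eef_pos': [0.223, 0.583, 0.25], 'ee_rot': [[-0.934, 0.358, -0.0], [0.358, 0.934, -0.001], [-0.0, -0.001, -1.0]], 'ft_force': [0.671, -0.069, -0.281], 'moment': [0.025, -0.035, -0.011], 'gripper_force': 0.0, 'finger_gap': 0.085}
scene 602.339773768304 318.71270290817574 241.45955732734407 ['image', 'z_map', 'fx', 'fy', 'cx', 'cy', 'camera_from_world'] [[0.43, -0.511, 0.744, 1.542], [0.903, 0.233, -0.362, -0.492], [0.012, 0.828, 0.561, 0.799], [0.0, 0.0, 0.0, 1.0]]
side 503.23515139292977 317.4452440651277 248.21476461763154 ['image', 'z_map', 'fx', 'fy', 'cx', 'cy', 'camera_from_world'] [[0.682, 0.455, -0.573, -0.039], [-0.731, 0.403, -0.55, -0.557], [-0.019, 0.794, 0.608, 0.653], [0.0, 0.0, 0.0, 1.0]]
```

View pics/scene.png

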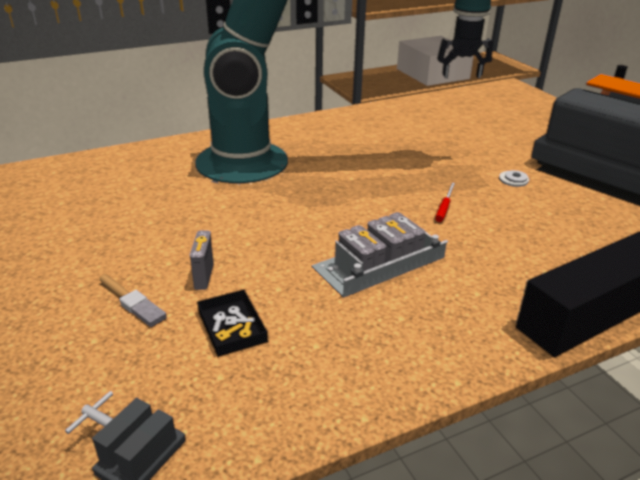

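View pics/side.png

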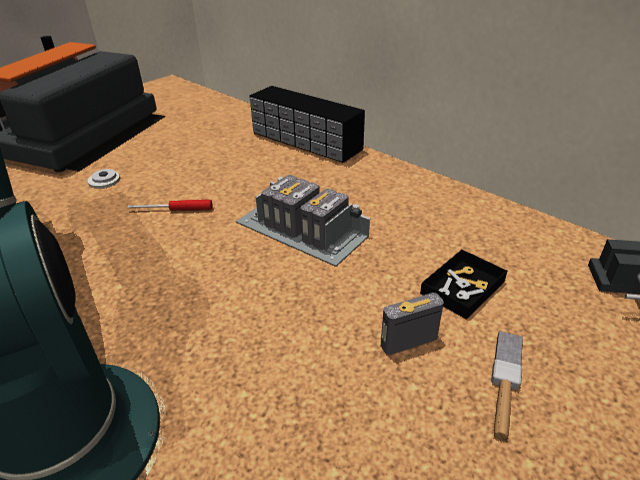

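The scene view shows the stray at (202,260), the tray at (232,320) and the rack at (385,250). In the side view the row is at (300,205) with its gap at (298,215), and the stray's label is at (388,335), facing the robot.

```bash
python3 - <<'E'
from h import *
import numpy as np
for n in("side","scene"):
    c=np.load(n+".npy",allow_pickle=True).item();W=pts(c)
    def blobs(lo,hi,box):
        m=(W[...,2]>lo)&(W[...,2]<hi)&(W[...,0]>box[0])&(W[...,0]<box[1])&(W[...,1]>box[2])&(W[...,1]<box[3])
        k,l,st,ce=cv2.connectedComponentsWithStats(m.astype(np.uint8),connectivity=4)
        for i in range(1,k):
            if st[i,4]<60: continue
            p=W[l==i];r=cv2.minAreaRect(p[:,:2].astype(np.float32)*1000)
            print(n,st[i,4],np.round(ce[i]),"z",np.round(np.median(p[:,2]),4),"rect",np.round(r[0],1),np.round(r[1],1),round(r[2],1))
    blobs(.078,.1,(.3,1,-.6,.6)); print()
    blobs(.012,.06,(.3,1,-.6,.6)); print()
    blobs(.003,.008,(.3,1,-.6,.6))
E
```

```text
side 779 [309. 120.] z 0.0897 rect [891.1 398.3] [ 95.6 351.6] 21.5
side 1167 [290. 191.] z 0.0875 rect [610.1 144.4] [104.4  95.5] 5.6
side 901 [324. 204.] z 0.0876 rect [620.8  53.3] [104.5  64.2] 6.4
side 953 [413. 307.] z 0.084 rect [ 488.  -261.1] [ 33.7 102. ] 64.6

side 1684 [309. 138.] z 0.0353 rect [892.3 401. ] [ 96.3 354. ] 20.8
side 2003 [313. 224.] z 0.0362 rect [589.9  81.9] [ 97.3 268.4] 28.9
side 359 [188. 204.] z 0.0194 rect [471.7 377.2] [ 23. 139.] 42.3
side 1221 [614. 272.] z 0.0299 rect [ 862.1 -454.8] [105.4  55.9] 68.8
side 1141 [464. 280.] z 0.0221 rect [ 671.6 -258.1] [102.7 145.6] 88.8
side 99 [461. 281.] z 0.0132 rect [ 672.  -247.5] [46.1 22.7] 63.3
side 71 [632. 297.] z 0.046 rect [ 795.2 -510.1] [10.6 22.9] 31.2
side 1127 [410. 333.] z 0.0367 rect [ 480.  -270.7] [ 25.5 100.5] 50.9
side 1996 [506. 376.] z 0.0171 rect [ 511.7 -424.1] [202.2  42.2] 22.2

side 392 [343. 241.] z 0.0055 rect [625.9   9.5] [ 50.3 117.5] 87.8
side 96 [446. 287.] z 0.0051 rect [ 651.2 -238.3] [47.9 20.3] 5.7
side 107 [478. 284.] z 0.0064 rect [ 691.6 -276. ] [30.6 34.8] 36.1
sid
[... 664 characters left out ...]
0.1 101.2] 45.9
scene 948 [135. 301.] z 0.0159 rect [ 517.4 -422.6] [203.7  43.3] 22.7
scene 961 [232. 320.] z 0.0214 rect [ 676.3 -257.5] [101.1 146.4] 88.6
scene 705 [616. 314.] z 0.0351 rect [992.7 419.4] [  5.4 159.7] 5.7
scene 878 [536. 327.] z 0.0367 rect [952.5 249.7] [95.4 10.7] 3.5
scene 566 [ 92. 414.] z 0.0479 rect [ 819.2 -535.9] [68.2 70.7] 78.7
scene 2468 [137. 455.] z 0.0334 rect [ 902.2 -480.9] [ 83.8 120.1] 35.1

scene 144 [337. 273.] z 0.0052 rect [616.2   5.1] [65.7 27.8] 9.5
scene 95 [223. 334.] z 0.0055 rect [ 695.5 -278. ] [23.4 34.3] 26.6
scene 63 [537. 342.] z 0.0053 rect [965.2 250.7] [57.1  5.3] 3.8
scene 60 [245. 346.] z 0.0056 rect [ 745.5 -254.3] [58.7  5.4] 86.7
```

Call:
{"fn": "send_rows", "kwargs": {"plan": [[0,0.4,-0.4,0.4,0,0,0.1],[0,0.8,-0.8,0.8,0,0,0.2],[0,1,-1,1,0,0,0.3],[0,1,-1,1,0,0,0.3]]}}

```text
t: 0.6
eef_pos: [0.3265, 0.4819, 0.3524]
ee_rot: [[-0.995, -0.103, 0.002], [-0.103, 0.995, 0.002], [-0.003, 0.002, -1.0]]
ft_force: [1.0, 0.4, -0.5]
finger_gap: 0.0855
gripper_force: 0.0
```

Call:
{"fn": "send_rows", "kwargs": {"plan": [[0,0.5,-0.5,0,0,0,0],[0,1,-1,0,0,0,0],[0,1,-1,0,0,0,0]]}}

```text
t: 0.98
eef_pos: [0.4257, 0.381, 0.3495]
ee_rot: [[-0.995, -0.1, -0.0], [-0.1, 0.995, -0.001], [0.0, -0.001, -1.0]]
ft_force: [-2.3, -0.2, 0.0]
finger_gap: 0.0855
gripper_force: 0.0
```

Call:
{"fn": "send_rows", "kwargs": {"plan": [[0,0.5,-0.5,0,0,0,0],[0,1,-1,0,0,0,0],[0,1,-1,0,0,0,0]]}}

```text
t: 1.35
eef_pos: [0.5253, 0.2812, 0.3494]
ee_rot: [[-0.995, -0.1, -0.0], [-0.1, 0.995, -0.001], [0.001, -0.001, -1.0]]
ft_force: [-0.6, 0.7, -0.4]
finger_gap: 0.0852
gripper_force: 0.0
```

Call:
{"fn": "send_rows", "kwargs": {"plan": [[0,0.2,-0.5,0,0,0,0],[0,0.4,-1,0,0,0,0],[0,0.4,-1,0,0,0,0],[0,0.4,-1,0,0,0,0],[0,0.4,-1,0,0,0,0]]}}

```text
t: 1.98
eef_pos: [0.5629, 0.1855, 0.35]
ee_rot: [[-0.994, -0.107, -0.001], [-0.107, 0.994, 0.0], [0.0, 0.0, -1.0]]
ft_force: [0.9, 0.4, 0.6]
finger_gap: 0.0857
gripper_force: 0.0
```

```bash
python3 - <<'E'
from h import *
s=status.state();print({k:np.round(v,3).tolist() for k,v in s.items()})
c=capture("wrist");c["W"]=pts(c);np.save("w1.npy",c,allow_pickle=True);save("w1.png",c["image"]);print(np.round(c["tool_from_camera"],3),c["fx"])
E
```

```text
{'t': 1.975, 'q': [-0.511, 0.286, 0.178, 1.575, -0.053, 1.285, 1.353], 'qd': [0.003, -0.003, 0.007, -0.001, 0.0, -0.001, 0.003], 'joint_efforts': [0.664, -75.252, 3.298, -46.489, 0.029, -0.001, -0.043], 'eef_pos': [0.563, 0.185, 0.35], 'ee_rot': [[-0.994, -0.107, -0.001], [-0.107, 0.994, 0.0], [0.0, 0.0, -1.0]], 'ft_force': [0.908, 0.429, 0.596], 'moment': [-0.025, -0.073, 0.01], 'gripper_force': 0.0, 'finger_gap': 0.086}
[[ 0.     0.946  0.324  0.085]
 [ 1.    -0.001  0.001  0.002]
 [ 0.001  0.324 -0.946 -0.124]
 [ 0.     0.     0.     1.   ]] 388.0713544855594
```

View pics/w1.png

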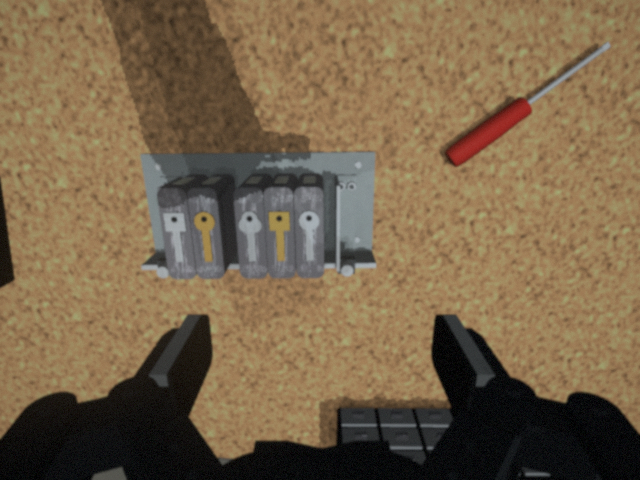

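```bash
cat > meas.py <<'E'
from h import *
def rackfit(W):
    m=(W[...,2]>.079)&(W[...,2]<.095)&(W[...,0]>.5)&(W[...,0]<.72)&(W[...,1]>-.05)&(W[...,1]<.26)
    k,l,st,ce=cv2.connectedComponentsWithStats(m.astype(np.uint8),connectivity=4)
    for i in range(1,k):
        if st[i,4]<200: continue
        p=W[l==i];r=cv2.minAreaRect(p[:,:2].astype(np.float32)*1000)
        print(st[i,4],"z",np.round(np.median(p[:,2]),4),"rect",np.round(r[0],1),np.round(r[1],1),round(r[2],2))
def prof(W,yaw,o=(.6,.1)):
    c,s=np.cos(yaw),np.sin(yaw);X=(W[...,0]-o[0])*c+(W[...,1]-o[1])*s;Y=-(W[...,0]-o[0])*s+(W[...,1]-o[1])*c
    return X,Y,W[...,2]
E
python3 - <<'E'
from meas import *
c=np.load("w1.npy",allow_pickle=True).item();W=c["W"]
rackfit(W)
X,Y,Z=prof(W,np.radians(6.3))
ok=(abs(X)<.12)&(abs(Y)<.17)
# back plate top z~.045
m=ok&(Z>.04)&(Z<.05);print("x hist z45",np.histogram(X[m],np.arange(-.1,.1,.005)))
# side planes in Y, slices of z
m=ok&(Z>.058)&(Z<.07)&(abs(X+0.0)<.04)
h,e=np.histogram(Y[m],np.arange(-.14,.14,.002));print("plates z~.066",[(round(a*1000),int(n)) for n,a in zip(h,e) if n>3])
m=ok&(Z>.081)&(abs(X)<.04)
h,e=np.histogram(Y[m],np.arange(-.14,.14,.002));print("tops",[(round(a*1000),int(n)) for n,a in zip(h,e) if n>3])
for v in (200,240):
  print([(u,round(Y[v,u]*1000,1),round(Z[v,u]*1000)) for u in list(range(150,168,1))+list(range(318,346,1))])
E
python3 - <<'E'
import cv2
im=cv2.imread("pics/w1.png")[140:290,130:390];cv2.imwrite("pics/w1c.png",cv2.resize(im,(780,450),interpolation=cv2.INTER_CUBIC))
E
```

```text
7956 z 0.0901 rect [609.4 148. ] [100.6  91.1] 6.58
5514 z 0.0902 rect [620.4  56.3] [100.8  61.8] 6.73
x hist z45 (array([  0,   0,   0,   0,   0,   0,   0,   0,   0,   0,   0,   0,  88,
       125,  15,  12,  10,   7,  10,  10,   8,   9,   9,   8,   9,   8,
         8,   8,   8,  11,   8,  27,  65, 275,  76,   0,   0,   0,   0]), array([-1.00000000e-01, -9.50000000e-02, -9.00000000e-02, -8.50000000e-02,
       -8.00000000e-02, -7.50000000e-02, -7.00000000e-02, -6.50000000e-02,
       -6.00000000e-02, -5.50000000e-02, -5.00000000e-02, -4.50000000e-02,
       -4.00000000e-02, -3.50000000e-02, -3.00000000e-02, -2.50000000e-02,
       -2.00000000e-02, -1.50000000e-02, -1.00000000e-02, -5.00000000e-03,
        8.32667268e-17,  5.00000000e-03,  1.00000000e-02,  1.50000000e-02,
        2.00000000e-02,  2.50000000e-02,  3.00000000e-02,  3.50000000e-02,
        4.00000000e-02,  4.50000000e-02,  5.00000000e-02,  5.50000000e-02,
        6.00000000e-02,  6.50000000e-02,  7.00000000e-02,  7.50000000e-02,
        8.00000000e-02,  8.50000000e-02,  9.00000000e-02,  9.50000000e-02]))
plates z~.066 
[... 3576 characters left out ...]
 89), (322, np.float64(90.8), 89), (323, np.float64(91.9), 89), (324, np.float64(93.4), 5), (325, np.float64(94.7), 4), (326, np.float64(95.9), 4), (327, np.float64(97.2), 5), (328, np.float64(98.5), 4), (329, np.float64(99.8), 3), (330, np.float64(101.1), 2), (331, np.float64(102.4), 4), (332, np.float64(103.6), 6), (333, np.float64(104.9), 4), (334, np.float64(106.2), 5), (335, np.float64(106.6), 29), (336, np.float64(106.3), 70), (337, np.float64(107.3), 72), (338, np.float64(108.4), 72), (339, np.float64(109.5), 72), (340, np.float64(113.7), 8), (341, np.float64(115.0), 7), (342, np.float64(116.3), 7), (343, np.float64(117.6), 7), (344, np.float64(118.8), 8), (345, np.float64(120.2), 7)]
```

View pics/w1c.png

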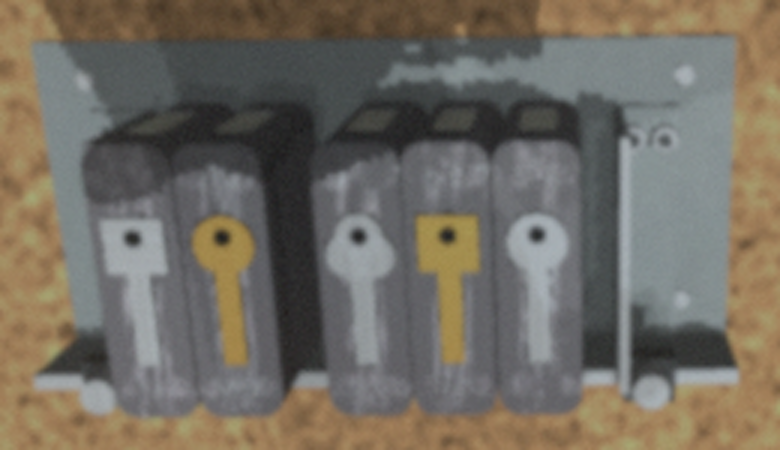

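Left plate at Y≈106 mm with row1's outer face at 92, so the left side gives (~14 mm) and the right side is stiff (~4 mm). The gap is about 16.5 mm at yaw ≈6.6°. Now to the stray.

Call:
{"fn": "send_rows", "kwargs": {"plan": [[0,-0.15,-0.5,0,0,0,-0.1],[0,-0.3,-1,0,0,0,-0.2],[0,-0.3,-1,0,0,0,-0.2]]}}

```text
t: 2.4
eef_pos: [0.5329, 0.0808, 0.3509]
ee_rot: [[-0.977, 0.213, 0.001], [0.213, 0.977, -0.0], [-0.001, -0.0, -1.0]]
ft_force: [0.8, 1.1, -0.6]
finger_gap: 0.0852
gripper_force: 0.0
```

Call:
{"fn": "send_rows", "kwargs": {"plan": [[0,-0.15,-0.5,0,0,0,-0.08],[0,-0.3,-1,0,0,0,-0.15],[0,-0.3,-1,0,0,0,-0.15]]}}

```text
t: 2.78
eef_pos: [0.503, -0.0186, 0.3507]
ee_rot: [[-0.901, 0.434, 0.001], [0.434, 0.901, -0.0], [-0.001, 0.0, -1.0]]
ft_force: [0.3, 1.2, 0.5]
finger_gap: 0.0857
gripper_force: 0.0
```

Call:
{"fn": "send_rows", "kwargs": {"plan": [[0,-0.15,-0.5,0,0,0,0],[0,-0.3,-1,0,0,0,0],[0,-0.3,-1,0,0,0,0]]}}

```text
t: 3.15
eef_pos: [0.4731, -0.1182, 0.3506]
ee_rot: [[-0.902, 0.432, 0.001], [0.432, 0.902, -0.0], [-0.001, -0.0, -1.0]]
ft_force: [-0.2, 0.8, 0.6]
finger_gap: 0.0852
gripper_force: 0.0
```

Call:
{"fn": "send_rows", "kwargs": {"plan": [[0,-0.15,-0.5,-0.5,0,0,0],[0,-0.3,-1,-1,0,0,0],[0,-0.3,-1,-1,0,0,0],[0,-0.3,-1,-1,0,0,0]]}}

```text
t: 3.65
eef_pos: [0.4439, -0.2155, 0.2494]
ee_rot: [[-0.903, 0.429, -0.002], [0.429, 0.903, 0.0], [0.002, -0.001, -1.0]]
ft_force: [0.5, -0.6, 0.4]
finger_gap: 0.0853
gripper_force: 0.0
```

```bash
python3 - <<'E'
from h import *
s=status.state();print(s["eef_pos"],s["ee_rot"],s["q"])
c=capture("wrist");W=pts(c);save("w2.png",c["image"])
m=(W[...,2]>.075)&(W[...,2]<.095)&(W[...,0]>.38)&(W[...,0]<.6)&(abs(W[...,1]+.26)<.1)
k,l,st,ce=cv2.connectedComponentsWithStats(m.astype(np.uint8),connectivity=4)
for i in range(1,k):
    if st[i,4]<200: continue
    p=W[l==i];r=cv2.minAreaRect(p[:,:2].astype(np.float32)*1000)
    print(st[i],np.median(p[:,2]),r)
E
```

```text
[ 0.44386278 -0.21548088  0.24943924] [[-9.03386672e-01  4.28822601e-01 -1.92268298e-03]
 [ 4.28823005e-01  9.03388501e-01  2.18365517e-04]
 [ 1.83056977e-03 -6.27222195e-04 -9.99998128e-01]] [-0.07639911  0.19925633  0.52873904  1.94803022 -0.11629792  1.0257863
  1.6319596 ]
[ 279  228   38  115 4092] 0.08694478304586573 ((489.05718994140625, -257.3212890625), (30.26276397705078, 100.97315979003906), 64.27027130126953)
```

View pics/w2.png

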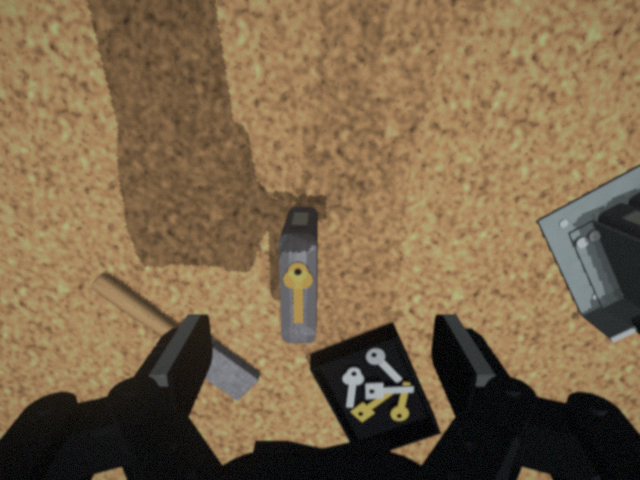

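Stray top centre at pixel (298,290), tray and brush are clear of the finger paths. Descending to grip near its front end.

Call:
{"fn": "send_rows", "kwargs": {"plan": [[0,0.07,-0.14,-0.4,0,0,0],[0,0.127,-0.262,-0.8,0,0,0],[0,0.127,-0.262,-1,0,0,0],[0,0.127,-0.262,-1,0,0,0]]}}

```text
t: 4.2
eef_pos: [0.457, -0.2409, 0.1499]
ee_rot: [[-0.904, 0.428, -0.001], [0.428, 0.904, 0.001], [0.001, 0.0, -1.0]]
ft_force: [-0.2, 0.4, 0.6]
finger_gap: 0.0857
gripper_force: 0.0
```

Call:
{"fn": "send_rows", "kwargs": {"plan": [[0,0,0,-0.4,0,0,0],[0,0,0,-0.8,0,0,0],[0,0,0,-1,0,0,0],[0,0,0,-1,0,0,0]]}}

```text
t: 4.7
eef_pos: [0.4571, -0.2416, 0.0507]
ee_rot: [[-0.904, 0.428, 0.0], [0.428, 0.904, 0.001], [0.0, 0.001, -1.0]]
ft_force: [-0.3, -0.2, 0.2]
finger_gap: 0.0854
gripper_force: 0.0
```

Call:
{"fn": "send_rows", "kwargs": {"grip_force": 50, "plan": [[0.3,0,0,0,0,0,0],[0.5,0,0,0,0,0,0],[0.6,0,0,0,0,0,0],[0.8,0,0,0,0,0,0],[1,0,0,0,0,0,0],[1,0,0,0,0,0,0],[1,0,0,0,0,0,0]]}}

```text
t: 5.58
eef_pos: [0.4566, -0.2427, 0.0509]
ee_rot: [[-0.903, 0.43, 0.001], [0.43, 0.903, -0.0], [-0.001, 0.0, -1.0]]
ft_force: [-2.1, 1.9, 10.0]
finger_gap: 0.0294
gripper_force: 48.6
```

Call:
{"fn": "send_rows", "kwargs": {"plan": [[1,0,0,0.2,0,0,0],[1,0,0,0.5,0,0,0],[1,0,0,1,0,0,0],[1,0,0,1,0,0,0],[1,0,0,1,0,0,0]]}}

```text
t: 6.2
eef_pos: [0.4559, -0.2421, 0.1497]
ee_rot: [[-0.903, 0.43, -0.0], [0.43, 0.903, 0.0], [0.001, 0.0, -1.0]]
ft_force: [-0.9, -0.1, -3.4]
finger_gap: 0.0295
gripper_force: 50.2
```

```bash
python3 - <<'E'
from h import *
s=status.state();print({k:np.round(v,4).tolist() for k,v in s.items()})
c=capture("wrist");W=pts(c);save("w3.png",c["image"])
T=(W-s["eef_pos"])@np.array(s["ee_rot"])  # tool coords
m=(abs(T[...,1])<.03)&(T[...,2]<-.01)&(T[...,2]>-.06)&(T[...,0]<.08)&(T[...,0]>-.12)
k,l,st,ce=cv2.connectedComponentsWithStats(m.astype(np.uint8),connectivity=4)
for i in range(1,k):
    if st[i,4]<200: continue
    p=T[l==i];r=cv2.minAreaRect(p[:,:2].astype(np.float32)*1000)
    A=np.c_[p[:,:2],np.ones(len(p))];print(st[i],np.median(p[:,2]),r,"plane",np.linalg.lstsq(A,p[:,2],rcond=None)[0])
E
```

```text
{'t': 6.2, 'q': [0.0101, 0.3887, 0.5078, 1.9863, -0.253, 0.8284, 1.7855], 'qd': [0.0062, 0.0194, -0.0079, 0.0072, 0.0022, -0.0006, -0.0004], 'joint_efforts': [-0.2008, -72.3608, 9.9217, -37.3237, 0.0783, -0.0691, -0.059], 'eef_pos': [0.4559, -0.2421, 0.1497], 'ee_rot': [[-0.903, 0.4296, -0.0005], [0.4296, 0.903, 0.0004], [0.0006, 0.0002, -1.0]], 'ft_force': [-0.8845, -0.0858, -3.4186], 'moment': [0.0915, 0.1144, 0.0208], 'gripper_force': 50.2185, 'finger_gap': 0.0295}
[  212   326   219   137 22931] -0.0343811862487282 ((5.204773902893066, 0.015333175659179688), (60.009849548339844, 32.031490325927734), 89.60476684570312) plane [-0.51224276 -0.00576881 -0.03028348]
```

View pics/w3.png

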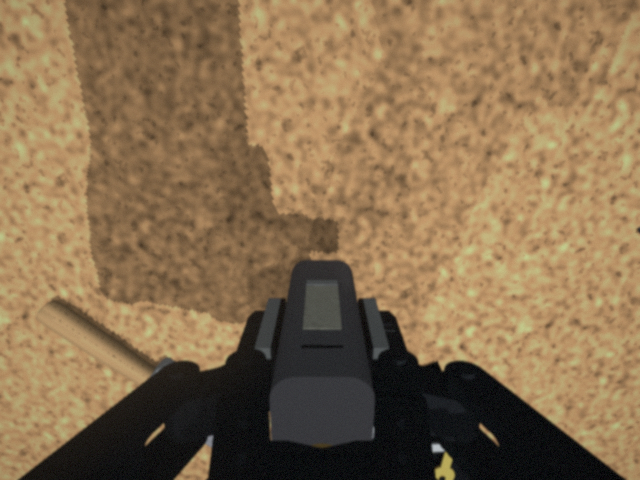

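Call:
{"fn": "send_rows", "kwargs": {"plan": [[1,-0.02,0.3,0,0,0,0.06],[1,-0.04,0.7,0,0,0,0.12],[1,-0.05,1,0,0,0,0.178],[1,-0.05,1,0,0,0,0.178]]}}

```text
t: 6.75
eef_pos: [0.4507, -0.1404, 0.1491]
ee_rot: [[-0.987, 0.16, -0.002], [0.16, 0.987, 0.001], [0.002, 0.001, -1.0]]
ft_force: [-0.3, -1.2, -3.5]
finger_gap: 0.0293
gripper_force: 50.6
```

Call:
{"fn": "send_rows", "kwargs": {"plan": [[1,-0.02,0.3,0,0,0,0.06],[1,-0.04,0.7,0,0,0,0.12],[1,-0.05,1,0,0,0,0.178],[1,-0.05,1,0,0,0,0.178]]}}

```text
t: 7.25
eef_pos: [0.4459, -0.0413, 0.1494]
ee_rot: [[-0.993, -0.117, -0.002], [-0.117, 0.993, 0.0], [0.002, 0.0, -1.0]]
ft_force: [-0.6, -1.4, -4.3]
finger_gap: 0.0293
gripper_force: 51.0
```

Call:
{"fn": "send_rows", "kwargs": {"plan": [[1,-0.02,0.4,0,0,0,0],[1,-0.05,0.8,0,0,0,0],[1,-0.05,1,0,0,0,0],[1,-0.05,1,0,0,0,0],[1,-0.05,1,0,0,0,0]]}}

```text
t: 7.88
eef_pos: [0.4412, 0.0561, 0.1498]
ee_rot: [[-0.994, -0.112, -0.001], [-0.112, 0.994, -0.001], [0.001, -0.001, -1.0]]
ft_force: [-0.3, -1.1, -3.9]
finger_gap: 0.0292
gripper_force: 51.2
```

```bash
cat >> meas.py <<'E'
def case_tool(c,s):
    W=pts(c);T=(W-s["eef_pos"])@np.array(s["ee_rot"])
    m=(abs(T[...,1])<.006)&(T[...,2]<.03)&(T[...,2]>-.022)&(T[...,0]<.03)&(T[...,0]>0)
    p=T[m];print("front face x0,dx/dz",m.sum(),np.polyfit(p[:,2],p[:,0],1))
    m=(abs(T[...,1])<.007)&(T[...,2]<-.028)&(T[...,2]>-.045)&(T[...,0]<.004)&(T[...,0]>-.1)
    p=T[m];print("top z0,dz/dx",m.sum(),np.polyfit(p[:,0],p[:,2],1),p[:,0].min(),p[:,0].max())
    return W
E
python3 - <<'E'
from meas import *
s=status.state();print(np.round(s["eef_pos"],4),np.round(s["ee_rot"],3).tolist())
c=capture("wrist");c["W"]=W=case_tool(c,s);np.save("w4.npy",c,allow_pickle=True);save("w4.png",c["image"])
rackfit(W)
E
```

```text
[0.4412 0.0561 0.1498] [[-0.994, -0.112, -0.001], [-0.112, 0.994, -0.001], [0.001, -0.001, -1.0]]
front face x0,dx/dz 2369 [0.0141649  0.01430962]
top z0,dz/dx 1897 [-0.0107354  -0.03492579] -0.011868830125125343 0.003998292695345954
671 z 0.0892 rect [564.7 154.7] [15.9 23. ] 7.03
```

View pics/w4.png

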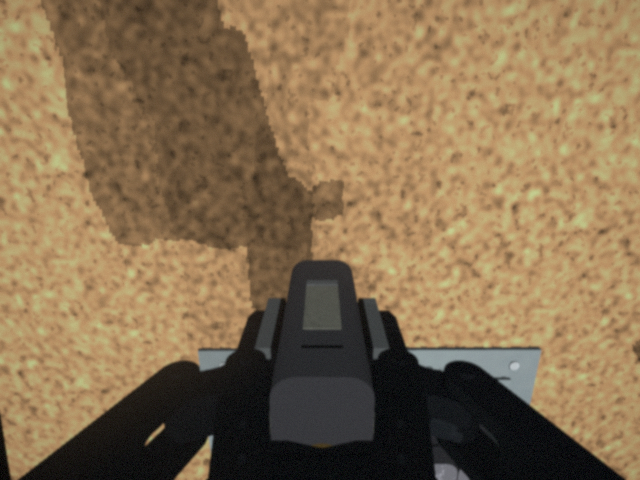

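Case is held straight: front face at tool x=14 mm, upright. The rack is hidden behind the gripper here, so I'll lower in front of the rack and check with the fixed cameras.

Call:
{"fn": "send_rows", "kwargs": {"plan": [[1,0,0.1,-0.3,0,0,0],[1,0,0.18,-0.7,0,0,0],[1,0,0.18,-0.936,0,0,0],[1,0,0.18,-0.936,0,0,0],[1,0,0.18,-0.936,0,0,0],[1,0,0.18,-0.936,0,0,0]]}}

```text
t: 8.68
eef_pos: [0.4419, 0.0753, 0.0577]
ee_rot: [[-0.993, -0.114, 0.002], [-0.114, 0.993, 0.0], [-0.002, 0.0, -1.0]]
ft_force: [-0.5, 0.4, -3.6]
finger_gap: 0.0295
gripper_force: 51.1
```

```bash
cat > chk.py <<'E'
from meas import *
def chk(tag,img=False):
    s=status.state();print(np.round(s["eef_pos"],4),np.round(s["ft_force"],1),np.round(s["ee_rot"][:2,1],3))
    for n in("side","scene"):
        c=capture(n);W=pts(c);X,Y,Z=prof(W,np.radians(6.5))
        if img: save(f"{tag}_{n}.png",c["image"])
        m=(Z>.077)&(Z<.096)&(X>-.2)&(X<.1)&(Y>-.1)&(Y<.13)
        k,l,st,ce=cv2.connectedComponentsWithStats(m.astype(np.uint8),connectivity=4)
        for i in range(1,k):
            if st[i,4]<80: continue
            q=l==i;r=cv2.minAreaRect(np.c_[X[q],Y[q]].astype(np.float32)*1000)
            print(n,st[i,4],"z",round(float(np.median(Z[q]))*1000,1),"XY",np.round(r[0],1),np.round(r[1],1),round(r[2],1),"Yrange",np.round(np.percentile(Y[q],[1,99])*1000,1),"Xrange",np.round(np.percentile(X[q],[1,99])*1000,1))
E
python3 -c "
from chk import *
chk('p1',True)"
```

```text
[0.4419 0.0753 0.0577] [-0.5  0.4 -3.6] [-0.114  0.993]
side 1112 z 87.6 XY [13.8 43.7] [103.9  94.3] 1.6 Yrange [-2.6 88.1] Xrange [-35.6  63.6]
side 917 z 87.6 XY [ 14.8 -48.5] [ 63.8 104.3] 89.4 Yrange [-79.5 -18.4] Xrange [-35.4  63.3]
side 130 z 89.7 XY [-87.9  -8.3] [31.  32.5] 0.9 Yrange [-24.5   6.2] Xrange [-102.8  -74.5]
side 330 z 88.9 XY [-164.5   -8.7] [25.8 98.5] 1.6 Yrange [-56.6  37.6] Xrange [-175.3 -152.2]
scene 570 z 88.3 XY [-119.5   -7.7] [100.4 107. ] 89.9 Yrange [-54.8  39.2] Xrange [-168.7  -68. ]
scene 1207 z 86.6 XY [20.5 44. ] [106.5  98.8] 1.1 Yrange [-2.1 89.8] Xrange [-29.6  71.2]
scene 911 z 86.4 XY [ 19.  -47.8] [106.8  66. ] 0.3 Yrange [-79.4 -17.6] Xrange [-29.9  70.6]
```

View pics/p1_side.png

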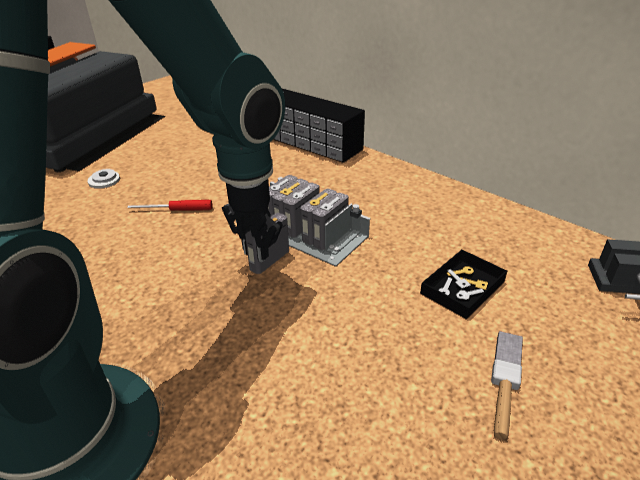

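In the side view the case is in line with the gap, about 1.5–2 mm too far left and 39 mm short of the row. I'll correct this and approach.

Call:
{"fn": "send_rows", "kwargs": {"plan": [[1,0.1,0.01,-0.01,0,0,0],[1,0.2,0.015,-0.013,0,0,0],[1,0.3,0.022,-0.013,0,0,0],[1,0.359,0.027,-0.013,0,0,0],[1,0.359,0.027,-0.013,0,0,0],[1,0.359,0.027,-0.013,0,0,0]]}}

```text
t: 9.52
eef_pos: [0.4771, 0.0781, 0.0554]
ee_rot: [[-0.993, -0.115, 0.0], [-0.115, 0.993, -0.0], [-0.0, -0.0, -1.0]]
ft_force: [0.9, -0.2, -0.3]
finger_gap: 0.0296
gripper_force: 51.6
```

Call:
{"fn": "send_rows", "kwargs": {"plan": [[1,0.025,0.003,0,0,0,0],[1,0.05,0.006,0,0,0,0],[1,0.06,0.007,0,0,0,0],[1,0.06,0.007,0,0,0,0],[1,0.06,0.007,0,0,0,0]]}}

```text
t: 10.15
eef_pos: [0.4832, 0.0788, 0.0554]
ee_rot: [[-0.993, -0.115, 0.0], [-0.115, 0.993, -0.0], [-0.0, -0.0, -1.0]]
ft_force: [0.1, -0.2, -0.6]
finger_gap: 0.0296
gripper_force: 51.7
```

```bash
python3 -c "
from chk import *
chk('p2')"
```

```text
[0.4832 0.0788 0.0554] [ 0.1 -0.2 -0.6] [-0.115  0.993]
side 861 z 87.7 XY [17.1 16.1] [161.4  76.3] 38.1 Yrange [-23.3  84.4] Xrange [-52.2  64.2]
side 924 z 87.6 XY [ 15.8 -48.7] [105.5  63.5] 0.8 Yrange [-79.4 -19.3] Xrange [-35.5  63.9]
side 339 z 87.6 XY [-123.1   -8.9] [ 25.8 101.2] 2.3 Yrange [-58.4  37.6] Xrange [-134.2 -110.2]
scene 2687 z 86.5 XY [-28.5   5.7] [173.1 203.7] 89.6 Yrange [-78.7  87.6] Xrange [-124.6   70.8]
```

Call:
{"fn": "send_rows", "kwargs": {"plan": [[1,0.01,0.004,0,0,0,0],[1,0.014,0.011,0,0,0,0],[1,0.018,0.016,0,0,0,0],[1,0.018,0.016,0,0,0,0]]}}

```text
t: 10.75
eef_pos: [0.4849, 0.0804, 0.0553]
ee_rot: [[-0.993, -0.115, -0.0], [-0.115, 0.993, -0.0], [0.0, -0.0, -1.0]]
ft_force: [-2.7, -1.4, 1.2]
finger_gap: 0.0296
gripper_force: 51.8
```

Call:
{"fn": "send_rows", "kwargs": {"plan": [[1,0.005,0.006,0,0,0,0],[1,0.01,0.011,0,0,0,0],[1,0.014,0.016,0,0,0,0],[1,0.014,0.016,0,0,0,0]]}}

```text
t: 11.25
eef_pos: [0.4865, 0.0821, 0.0554]
ee_rot: [[-0.993, -0.115, 0.0], [-0.115, 0.993, -0.0], [-0.0, -0.0, -1.0]]
ft_force: [0.1, -1.7, -0.6]
finger_gap: 0.0296
gripper_force: 51.7
```

Call:
{"fn": "send_rows", "kwargs": {"plan": [[1,0.009,0.008,0,0,0,0],[1,0.018,0.015,0,0,0,0],[1,0.018,0.015,0,0,0,0]]}}

```text
t: 11.62
eef_pos: [0.4884, 0.0837, 0.0554]
ee_rot: [[-0.993, -0.115, 0.0], [-0.115, 0.993, 0.0], [-0.0, -0.0, -1.0]]
ft_force: [0.4, -0.4, -1.4]
finger_gap: 0.0295
gripper_force: 51.6
```

Call:
{"fn": "send_rows", "kwargs": {"plan": [[1,0.009,0.006,0,0,0,0],[1,0.019,0.011,0,0,0,0],[1,0.029,0.013,0,0,0,0],[1,0.039,0.014,0,0,0,0],[1,0.039,0.014,0,0,0,0]]}}

```text
t: 12.25
eef_pos: [0.4922, 0.085, 0.0554]
ee_rot: [[-0.993, -0.115, 0.0], [-0.115, 0.993, 0.0], [-0.0, -0.0, -1.0]]
ft_force: [1.8, -1.4, -1.4]
finger_gap: 0.0296
gripper_force: 51.6
```

```bash
python3 -c "
from chk import *
chk('p3',True)
import cv2
a=cv2.imread('pics/p3_side.png')[150:290,200:400];b=cv2.imread('pics/p3_scene.png')[190:310,300:460]
cv2.imwrite('pics/p3.png',np.hstack([cv2.resize(a,None,fx=2,fy=2,interpolation=2),cv2.resize(b,(373,280),interpolation=2)]))"
```

```text
[0.4922 0.085  0.0554] [ 1.8 -1.4 -1.4] [-0.115  0.993]
side 1665 z 87.6 XY [7.9 4. ] [118.1 169.4] 0.6 Yrange [-79.4  79.1] Xrange [-39.8  63.5]
side 340 z 87.6 XY [-113.6   -4.2] [ 26.8 100.7] 2.7 Yrange [-53.9  42.2] Xrange [-124.8 -100.2]
scene 2674 z 86.4 XY [-24.4  10.7] [194.2 182.6] 0.1 Yrange [-78.8  94.8] Xrange [-114.8   70.7]
```

View pics/p3.png

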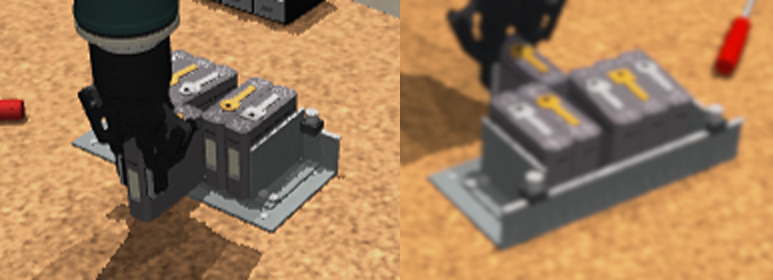

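Side view (left) and scene view (right): the nose is well between the neighbours, and the left group has shifted as wanted. Pushing on straight.

Call:
{"fn": "send_rows", "kwargs": {"plan": [[1,0.02,0.002,0,0,0,0],[1,0.04,0.005,0,0,0,0],[1,0.06,0.007,0,0,0,0],[1,0.08,0.009,0,0,0,0],[1,0.1,0.011,0,0,0,0],[1,0.1,0.011,0,0,0,0]]}}

```text
t: 13.1
eef_pos: [0.5023, 0.0861, 0.0554]
ee_rot: [[-0.993, -0.115, 0.0], [-0.115, 0.993, -0.0], [-0.0, -0.0, -1.0]]
ft_force: [0.6, -0.8, -0.6]
finger_gap: 0.0297
gripper_force: 51.6
```

Call:
{"fn": "send_rows", "kwargs": {"plan": [[1,0.02,0.002,0,0,0,0],[1,0.04,0.005,0,0,0,0],[1,0.06,0.007,0,0,0,0],[1,0.08,0.009,0,0,0,0],[1,0.1,0.011,0,0,0,0],[1,0.1,0.011,0,0,0,0]]}}

```text
t: 13.85
eef_pos: [0.5123, 0.0869, 0.0554]
ee_rot: [[-0.993, -0.114, 0.0], [-0.114, 0.993, -0.0], [-0.0, -0.0, -1.0]]
ft_force: [0.5, -2.8, -0.5]
finger_gap: 0.0293
gripper_force: 51.7
```

Call:
{"fn": "send_rows", "kwargs": {"plan": [[1,0.02,0.002,0,0,0,0],[1,0.04,0.004,0,0,0,0],[1,0.06,0.006,0,0,0,0],[1,0.08,0.008,0,0,0,0],[1,0.08,0.008,0,0,0,0]]}}

```text
t: 14.48
eef_pos: [0.5202, 0.0873, 0.0553]
ee_rot: [[-0.994, -0.114, 0.0], [-0.114, 0.994, -0.001], [0.0, -0.001, -1.0]]
ft_force: [0.2, -5.5, 0.5]
finger_gap: 0.0294
gripper_force: 51.9
```

```bash
python3 -c "
from chk import *
chk('p4')"
```

```text
[0.5202 0.0873 0.0553] [ 0.2 -5.5  0.5] [-0.114  0.994]
side 1275 z 87.7 XY [15.1 -8.7] [148.4 103.9] 89.8 Yrange [-81.1  51.8] Xrange [-34.9  64.2]
side 328 z 87.5 XY [-85.5  -4.8] [ 25.9 100.9] 0.9 Yrange [-54.1  41.8] Xrange [-96.6 -72.9]
scene 2613 z 86.5 XY [-10.1  10.9] [185.4 166.9] 89.9 Yrange [-79.9  96.5] Xrange [-85.8  70.6]
```

Call:
{"fn": "send_rows", "kwargs": {"plan": [[1,0,-0.005,0,0,0,0],[1,0,-0.01,0,0,0,0],[1,0,-0.01,0,0,0,0]]}}

```text
t: 14.95
eef_pos: [0.5201, 0.087, 0.0554]
ee_rot: [[-0.993, -0.115, 0.0], [-0.115, 0.993, 0.0], [-0.0, -0.0, -1.0]]
ft_force: [0.6, -1.7, -0.8]
finger_gap: 0.0292
gripper_force: 51.6
```

Call:
{"fn": "send_rows", "kwargs": {"plan": [[1,0.02,0.002,0,0,0,0],[1,0.04,0.004,0,0,0,0],[1,0.04,0.004,0,0,0,0]]}}

```text
t: 15.32
eef_pos: [0.5243, 0.0872, 0.0554]
ee_rot: [[-0.993, -0.114, 0.0], [-0.114, 0.993, -0.0], [-0.0, -0.0, -1.0]]
ft_force: [0.2, -3.7, -0.7]
finger_gap: 0.0296
gripper_force: 51.8
```

Call:
{"fn": "send_rows", "kwargs": {"plan": [[1,0.02,0.002,0,0,0,0],[1,0.04,0.004,0,0,0,0],[1,0.05,0.005,0,0,0,0],[1,0.05,0.005,0,0,0,0]]}}

```text
t: 15.82
eef_pos: [0.5293, 0.0879, 0.0554]
ee_rot: [[-0.993, -0.115, 0.0], [-0.115, 0.993, 0.0], [-0.0, -0.0, -1.0]]
ft_force: [0.7, -3.3, -0.6]
finger_gap: 0.0294
gripper_force: 51.7
```

Call:
{"fn": "send_rows", "kwargs": {"plan": [[1,0.02,0.002,0,0,0,0],[1,0.04,0.004,0,0,0,0],[1,0.05,0.005,0,0,0,0],[1,0.05,0.005,0,0,0,0]]}}

```text
t: 16.32
eef_pos: [0.5343, 0.0885, 0.0554]
ee_rot: [[-0.993, -0.115, 0.0], [-0.115, 0.993, 0.0], [-0.0, 0.0, -1.0]]
ft_force: [0.8, -1.3, -1.5]
finger_gap: 0.0291
gripper_force: 51.6
```

Call:
{"fn": "send_rows", "kwargs": {"plan": [[1,0.02,0.002,0,0,0,0],[1,0.04,0.004,0,0,0,0],[1,0.06,0.006,0,0,0,0],[1,0.06,0.006,0,0,0,0]]}}

```text
t: 16.82
eef_pos: [0.5404, 0.089, 0.0554]
ee_rot: [[-0.993, -0.115, 0.001], [-0.115, 0.993, 0.0], [-0.001, -0.0, -1.0]]
ft_force: [0.5, -1.0, -1.3]
finger_gap: 0.0291
gripper_force: 51.6
```

Call:
{"fn": "send_rows", "kwargs": {"plan": [[1,0.02,0.002,0,0,0,0],[1,0.04,0.004,0,0,0,0],[1,0.06,0.006,0,0,0,0],[1,0.06,0.006,0,0,0,0]]}}

```text
t: 17.32
eef_pos: [0.5463, 0.0896, 0.0554]
ee_rot: [[-0.993, -0.115, 0.0], [-0.115, 0.993, -0.0], [-0.0, -0.0, -1.0]]
ft_force: [0.2, -0.6, -2.0]
finger_gap: 0.0294
gripper_force: 51.6
```

```bash
python3 -c "
from chk import *
chk('p5')
s=status.state();c=capture('wrist');W=case_tool(c,s);save('w5.png',c['image'])
"
```

```text
[0.5463 0.0896 0.0554] [ 0.2 -0.6 -2. ] [-0.115  0.993]
side 1292 z 87.6 XY [ -1.  -19.9] [127.6 140.2] 89.5 Yrange [-82.2  38.5] Xrange [-69.8  63.9]
scene 2595 z 86.6 XY [ 3.  10.5] [187.2 140.3] 89.3 Yrange [-81.2  98.3] Xrange [-60.2  71.2]
front face x0,dx/dz 2345 [0.01273622 0.01436897]
top z0,dz/dx 1904 [-0.00098456 -0.03475209] -0.011601468186236363 0.003987260106323216
```

View pics/w5.png

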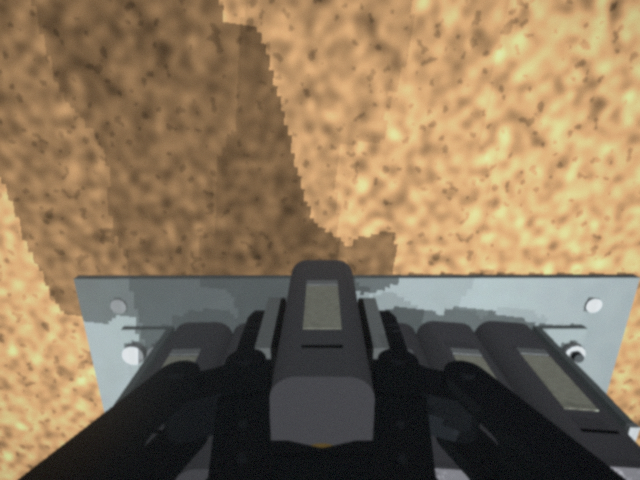

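Case is gripped near its front, about 32 mm from home, and the pads are clear of the neighbours. Now release, back off, close and push.

Call:
{"fn": "send_rows", "kwargs": {"plan": [[0.85,0,0,0,0,0,0],[0.7,0,0,0,0,0,0],[0.5,0,0,0,0,0,0],[0.4,0,0,0,0,0,0],[0.4,0,0,0,0,0,0]]}}

```text
t: 18.1
eef_pos: [0.546, 0.0896, 0.0554]
ee_rot: [[-0.993, -0.115, 0.0], [-0.115, 0.993, -0.0], [-0.0, -0.0, -1.0]]
ft_force: [-0.6, 0.0, -0.1]
finger_gap: 0.0513
gripper_force: 0.0
```

Call:
{"fn": "send_rows", "kwargs": {"plan": [[0.4,-0.1,-0.011,0,0,0,0],[0.4,-0.25,-0.028,0,0,0,0],[0.4,-0.45,-0.051,0,0,0,0],[0.4,-0.45,-0.051,0,0,0,0],[0.6,-0.45,-0.051,0,0,0,0],[0.8,-0.45,-0.051,0,0,0,0],[1,-0.45,-0.051,0,0,0,0],[1,-0.45,-0.051,-0.05,0,0,0],[1,-0.45,-0.051,-0.05,0,0,0],[1,-0.45,-0.051,-0.05,0,0,0]]}}

```text
t: 19.35
eef_pos: [0.501, 0.0844, 0.0502]
ee_rot: [[-0.993, -0.115, -0.0], [-0.115, 0.993, -0.0], [0.0, -0.0, -1.0]]
ft_force: [-0.3, 0.3, 0.3]
finger_gap: -0.0002
gripper_force: 0.0
```

```bash
python3 -c "
from chk import *
chk('p6')
s=status.state();print(s['finger_gap']);c=capture('wrist');W=pts(c);save('w6.png',c['image'])
"
```

```text
[0.501  0.0844 0.0502] [-0.3  0.3  0.3] [-0.115  0.993]
side 1633 z 87.7 XY [9.  1.6] [120.1 168.7] 0.8 Yrange [-82.1  73. ] Xrange [-42.   64.1]
side 233 z 85.8 XY [-112.7   -5.3] [60.9 65.3] 43.0 Yrange [-45.9  34.5] Xrange [-117.6  -75.1]
scene 203 z 85.3 XY [-94.9  -4.4] [86.5 34.7] 81.8 Yrange [-45.9  36.6] Xrange [-108.3  -81.8]
scene 2427 z 86.5 XY [ 4.3 11.5] [137.1 189.8] 0.5 Yrange [-81.3  98.9] Xrange [-57.6  71.2]
-0.0002141474215974747
```

View pics/w6.png

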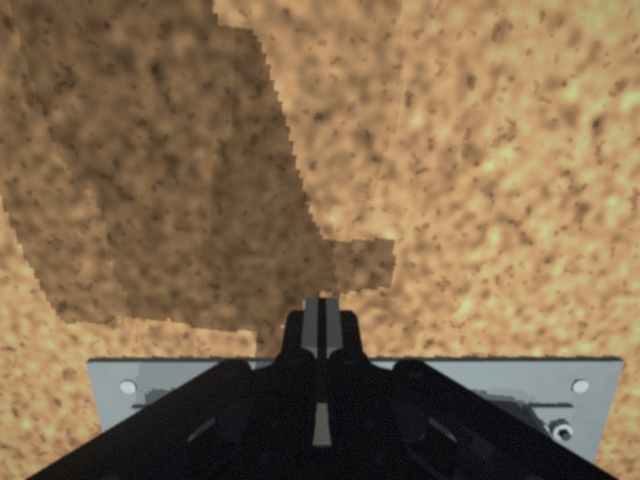

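Fingers are shut in front of the case (pixel ~(322,330)). Advancing to contact.

Call:
{"fn": "send_rows", "kwargs": {"plan": [[1,0.06,0.007,0,0,0,0],[1,0.12,0.014,0,0,0,0],[1,0.17,0.019,0,0,0,0],[1,0.2,0.023,0,0,0,0],[1,0.22,0.025,0,0,0,0],[1,0.24,0.027,0,0,0,0],[1,0.26,0.03,0,0,0,0]]}}

```text
t: 20.38
eef_pos: [0.527, 0.0874, 0.0503]
ee_rot: [[-0.993, -0.115, -0.0], [-0.115, 0.993, -0.0], [0.0, -0.0, -1.0]]
ft_force: [-1.1, 0.1, -1.1]
finger_gap: -0.0001
gripper_force: 0.0
```

Call:
{"fn": "send_rows", "kwargs": {"plan": [[1,0.015,0.002,0,0,0,0],[1,0.03,0.003,0,0,0,0],[1,0.045,0.005,0,0,0,0],[1,0.06,0.007,0,0,0,0]]}}

```text
t: 20.88
eef_pos: [0.5331, 0.0881, 0.0504]
ee_rot: [[-0.993, -0.115, 0.0], [-0.115, 0.993, -0.0], [-0.0, -0.0, -1.0]]
ft_force: [-0.6, 0.2, -1.3]
finger_gap: -0.0003
gripper_force: 0.0
```

Call:
{"fn": "send_rows", "kwargs": {"plan": [[1,0.015,0.002,0,0,0,0],[1,0.03,0.003,0,0,0,0],[1,0.045,0.005,0,0,0,0],[1,0.06,0.007,0,0,0,0]]}}

```text
t: 21.38
eef_pos: [0.5391, 0.0888, 0.0503]
ee_rot: [[-0.993, -0.115, 0.0], [-0.115, 0.993, -0.0], [0.0, -0.0, -1.0]]
ft_force: [-1.4, -0.7, -0.8]
finger_gap: 0.0001
gripper_force: 0.0
```

Call:
{"fn": "send_rows", "kwargs": {"plan": [[1,0.02,0.002,0,0,0,0],[1,0.04,0.005,0,0,0,0],[1,0.06,0.007,0,0,0,0],[1,0.08,0.009,0,0,0,0],[1,0.08,0.009,0,0,0,0]]}}

```text
t: 22.0
eef_pos: [0.5473, 0.0897, 0.0504]
ee_rot: [[-0.993, -0.115, 0.0], [-0.115, 0.993, -0.0], [-0.0, -0.0, -1.0]]
ft_force: [0.0, 0.3, 0.0]
finger_gap: 0.0003
gripper_force: 0.0
```

```bash
python3 -c "
from chk import *
chk('p7')
"
```

```text
[0.5473 0.0897 0.0504] [0.  0.3 0. ] [-0.115  0.993]
side 1084 z 87.6 XY [ 31.9 -41.8] [150.7  96.7] 40.0 Yrange [-82.9  31.3] Xrange [-35.   65.7]
side 244 z 85.9 XY [-63.5 -10.2] [65.1 67.3] 48.3 Yrange [-45.7  34.8] Xrange [-70.5 -20.1]
scene 2560 z 86.5 XY [ 3.3 10.5] [140.2 190.4] 0.8 Yrange [-82.  99.] Xrange [-49.5  71.3]
```

Call:
{"fn": "send_rows", "kwargs": {"plan": [[1,0.012,0.001,0,0,0,0],[1,0.024,0.003,0,0,0,0],[1,0.036,0.004,0,0,0,0],[1,0.048,0.005,0,0,0,0]]}}

```text
t: 22.6
eef_pos: [0.5519, 0.0902, 0.0504]
ee_rot: [[-0.993, -0.115, 0.0], [-0.115, 0.993, -0.0], [-0.0, -0.0, -1.0]]
ft_force: [-1.1, -0.8, -0.6]
finger_gap: 0.0001
gripper_force: 0.0
```

Call:
{"fn": "send_rows", "kwargs": {"plan": [[1,0.008,0.001,0,0,0,0],[1,0.016,0.002,0,0,0,0]]}}

```text
t: 22.85
eef_pos: [0.5535, 0.0904, 0.0504]
ee_rot: [[-0.993, -0.115, 0.0], [-0.115, 0.993, -0.0], [-0.0, -0.0, -1.0]]
ft_force: [-1.4, -1.0, 0.6]
finger_gap: -0.0001
gripper_force: 0.0
```

Call:
{"fn": "send_rows", "kwargs": {"plan": [[1,0.007,0.001,0,0,0,0],[1,0.007,0.001,0,0,0,0]]}}

```text
t: 23.1
eef_pos: [0.5542, 0.0906, 0.0504]
ee_rot: [[-0.993, -0.115, 0.0], [-0.115, 0.993, -0.0], [-0.0, -0.0, -1.0]]
ft_force: [-0.5, 0.0, -0.3]
finger_gap: -0.0003
gripper_force: 0.0
```

```bash
python3 -c "
from chk import *
chk('p8')
"
```

```text
[0.5542 0.0906 0.0504] [-0.5  0.  -0.3] [-0.115  0.993]
side 1283 z 87.5 XY [  0.7 -23.6] [133.  120.9] 0.1 Yrange [-82.5  30.9] Xrange [-61.8  65.1]
scene 2556 z 86.6 XY [ 7.  10.6] [190.4 133.2] 89.7 Yrange [-81.9  99.3] Xrange [-45.6  71.6]
```

Call:
{"fn": "send_rows", "kwargs": {"plan": [[1,0.007,0.001,0,0,0,0],[1,0.007,0.001,0,0,0,0]]}}

```text
t: 23.45
eef_pos: [0.5545, 0.0906, 0.0502]
ee_rot: [[-0.993, -0.115, -0.001], [-0.115, 0.993, -0.0], [0.001, -0.0, -1.0]]
ft_force: [-3.5, -0.9, 0.3]
finger_gap: 0.0
gripper_force: 0.0
```

Call:
{"fn": "send_rows", "kwargs": {"plan": [[1,0.007,0.001,0,0,0,0],[1,0.007,0.001,0,0,0,0]]}}

```text
t: 23.7
eef_pos: [0.5549, 0.0906, 0.0501]
ee_rot: [[-0.993, -0.115, -0.001], [-0.115, 0.993, -0.0], [0.001, -0.0, -1.0]]
ft_force: [-5.8, -0.7, 0.8]
finger_gap: 0.0003
gripper_force: 0.0
```

Call:
{"fn": "send_rows", "kwargs": {"plan": [[1,0.007,0.001,0,0,0,0],[1,0.007,0.001,0,0,0,0]]}}

```text
t: 23.95
eef_pos: [0.555, 0.0906, 0.0499]
ee_rot: [[-0.993, -0.115, -0.003], [-0.115, 0.993, -0.001], [0.003, -0.0, -1.0]]
ft_force: [-9.6, -2.0, 1.4]
finger_gap: 0.0002
gripper_force: 0.0
```

The force rises firmly to 9.6 N with no further travel, so it is at the back. Retreat and check.

Call:
{"fn": "send_rows", "kwargs": {"plan": [[1,-0.03,-0.003,0,0,0,0],[1,-0.2,-0.023,0,0,0,0],[1,-0.5,-0.06,0,0,0,0],[1,-0.5,-0.06,0.4,0,0,0],[1,-0.5,-0.06,0.9,0,0,0],[1,-0.5,-0.06,1,0,0,0]]}}

```text
t: 24.7
eef_pos: [0.5079, 0.0852, 0.1535]
ee_rot: [[-0.993, -0.115, 0.005], [-0.115, 0.993, 0.002], [-0.005, 0.001, -1.0]]
ft_force: [0.3, 0.2, 0.3]
finger_gap: 0.0002
gripper_force: 0.0
```

Call:
{"fn": "send_rows", "kwargs": {"plan": [[1,0.2,0,0.5,0,0,0],[1,0.4,0,1,0,0,0],[1,0.4,0,1,0,0,0]]}}

```text
t: 25.08
eef_pos: [0.5487, 0.085, 0.2535]
ee_rot: [[-0.993, -0.114, 0.006], [-0.114, 0.993, 0.001], [-0.006, 0.001, -1.0]]
ft_force: [-0.8, 0.3, -1.2]
finger_gap: -0.0001
gripper_force: 0.0
```

Call:
{"fn": "send_rows", "kwargs": {"plan": [[1,0.1,0,0.5,0,0,0],[1,0.2,0,1,0,0,0],[1,0.2,0,1,0,0,0],[1,0.2,0,1,0,0,0]]}}

```text
t: 25.58
eef_pos: [0.5658, 0.0849, 0.3491]
ee_rot: [[-0.993, -0.115, -0.001], [-0.115, 0.993, -0.0], [0.001, -0.0, -1.0]]
ft_force: [-0.4, 0.8, -0.8]
finger_gap: -0.0
gripper_force: 0.0
```

```bash
python3 -c "
from chk import *
chk('p9')
s=status.state();c=capture('wrist');W=pts(c);rackfit(W)
X,Y,Z=prof(W,np.radians(6.5))
m=(Z>.083)&(Z<.095)&(abs(X-.015)<.09)&(abs(Y)<.14)
for y in range(-80,110,6):
    q=m&(Y*1000>y)&(Y*1000<y+6)
    if q.sum()>20: print(y,np.round(np.percentile(X[q],[1,50,99])*1000,1),round(np.median(Z[q])*1000,1))
im=c['image'][60:360,100:500];save('w9.png',cv2.resize(im,(800,600),interpolation=2))
"
```

```text
[0.5658 0.0849 0.3491] [-0.4  0.8 -0.8] [-0.115  0.993]
side 2395 z 87.7 XY [14.5 10.4] [105.5 189. ] 0.5 Yrange [-82.2  98.5] Xrange [-35.5  64.3]
scene 2406 z 86.5 XY [20.1 11.7] [191.7 107.4] 89.8 Yrange [-82.3  99.6] Xrange [-29.5  71.4]
15615 z 0.0901 rect [613.8 115.1] [101.3 185.4] 6.83
-80 [-32.2  12.   62. ] 89.9
-74 [-34.4  11.3  64.2] 90.2
-68 [-34.5  10.6  65. ] 90.8
-62 [-34.4  12.2  64.7] 90.2
-56 [-33.5  11.6  63.4] 90.0
-50 [-31.7  12.3  61.7] 89.9
-44 [-33.9  12.8  64.4] 90.1
-38 [-34.   11.9  64.7] 90.7
-32 [-34.   11.8  64.8] 90.2
-26 [-32.7  11.   63.4] 90.0
-20 [-31.8  16.7  62.1] 89.8
-14 [-34.3   8.   64.5] 90.0
-8 [-34.2  15.9  64.8] 90.6
-2 [-34.4  12.   64.6] 90.4
4 [-33.7  10.4  63.8] 89.9
10 [-29.6  21.2  61.6] 89.8
16 [-34.1  11.1  63.6] 89.9
22 [-34.8  11.5  64.3] 90.6
28 [-34.4  10.6  65. ] 90.5
34 [-34.   11.   63.3] 90.0
40 [-31.6  14.3  60.4] 89.7
46 [-33.7  10.9  62.9] 89.9
52 [-35.   11.4  63.3] 90.4
58 [-34.9   9.9  63.9] 90.4
64 [-34.7  10.7  63.5] 90.0
70 [-32.6  12.1  60.7] 89.8
76 [-33.8  11.3  63.5] 89.7
82 [-35.4  11.5  63.8] 90.2
88 [-34.9   9.5  63.8] 90.4
94 [-34.7  11.2  62.6] 89.9
100 [-33.8  -2.9  55.4] 89.7
```

View pics/w9.png

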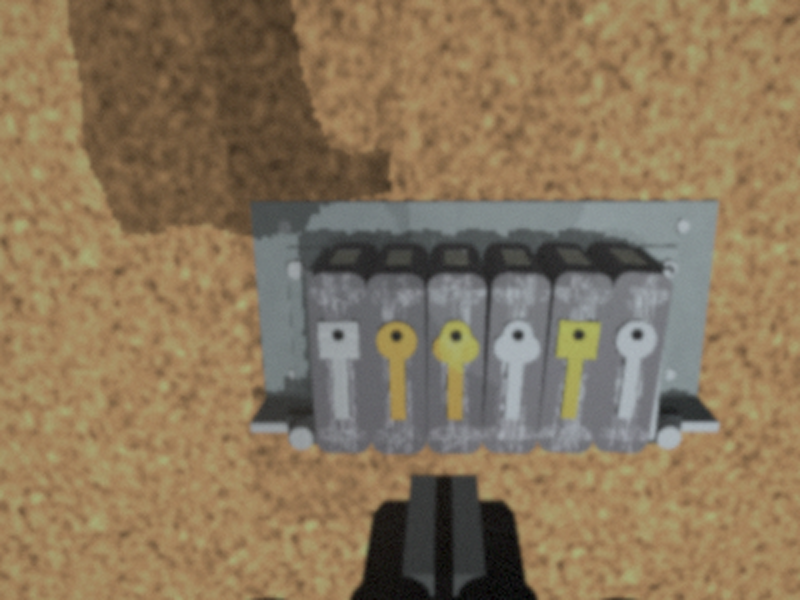

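All six cases stand flush (fronts within about 1 mm), upright and level. The stray is third from the left in the picture at (457,360), label outwards. Handing in.

```bash
python3 -c "
from bench import order
print(order.hand_in())"
```

```text
the job is handed in; nothing more can be done
None
```

The stray case is back between row3 and row4, label outwards and home against the back. In the last camera check all six cases stood upright, with their fronts flush to within about 1 mm. The job is handed in at about 26 s; the hand-in returned no verdict.

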